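# Clear the crumpled page from the coffee grinder, fit its bayonet lid and hold it on pulse

## Task

A crumpled page has landed in the open coffee grinder: put it in the blue paper bin. Then set the grinder's lid on, its two pins down through the two gaps in the collar until it is fully home, turn it clockwise (seen from above) to the orange pulse mark, half-way to the red mark, and finish while still gripping the lid there against its spring; do not turn it as far as the click at the red mark, which would lock the grinder running. Leave everything else on the desk where it is, and the bin standing in its place.

Things in the scene. Friction and masses are not known exactly. Their poses are not given: they have to be found in the camera images.
- collar (a point): Top of an electric coffee grinder that stands fixed on the glass: steel body 112 mm across, black collar at the top, full of beans. This point is on its axis at the collar's top face, 104 mm up; z up, x through the collar's two gaps. Round opening 88 mm across; the floor the lid's skirt rests on is 16 mm below this point. The steel cup in the middle, 68 mm across, stands 1 mm above the collar.
- gap (a point): One of the two gaps in the collar (at +x; its twin is opposite, at -x), 16 mm wide, reaching 44 to 49 mm from the axis, a white mark outside it. Point at mid-width, on the collar's top face. It lets a pin of the lid down into the track under the 6 mm thick ledge; the track runs clockwise from it.
- orange_mark (a point): The orange pulse mark on the collar's top, 35 degrees clockwise (seen from above) of this gap's white mark, 53 mm from the axis; a red lock mark is 70 degrees clockwise of the white one. The opposite gap has the same three marks. The lid stands at the mark when its bar points at it.
- pulse (a joint): Sprung ring in the collar, rad: 0 at rest, grows as the lid's pins drive it clockwise. They meet it after about 0.1 rad of free turn, so it reads some 0.1 less than the lid's turn (0.51 at the orange mark). Its spring gives 0.05 N m at 0, 0.10 at orange, and turns a freed lid back. From about 1.0 two lock pins add some 0.2 N m of resistance; near 1.1 it clicks past.
- lid_grip (a point): Grip of the grinder's lid, 130 g, which stands right way up on the glass: brown dome, black skirt, a straight black bar across the top along x, 64 mm long, 14 mm thick, rising from the dome's flat top (34 mm above the skirt's lower edge) to 70 mm. Point in the bar, on the lid's axis, 56 mm above that edge; z up. Same after a half turn.
- lid: The same lid, axes as lid_grip; origin on its axis at the skirt's lower edge, 56 mm below lid_grip. Round skirt 84 mm across with rounded lower edge. Two steel pins 7 mm thick stick out of it at +x and -x, below the bar's ends, centred 5 mm above the lower edge, to 47 mm from the axis.
- paper_ball_center (a point): Crumpled white page, a stiff ball 56 mm across, 15 g, sitting in the grinder's mouth; this point is its centre, at the start about 22 mm above the collar's top face.
- bin_mouth (a point): Small blue round paper bin, loose, 0.6 kg, 120 mm high, 150 mm across at the mouth, 120 mm at the foot, 3 mm wall; this point is the centre of its mouth.
- pencil_box: Bystander: bamboo pencil box with a sliding lid, 220 x 70 x 47 mm, long side along x; origin under its centre.
- saucer: Bystander: white ceramic saucer, 124 mm across, 16 mm high; origin under its centre.
- espresso_cup: Bystander: white ceramic cup with a handle, 62 mm across, 52 mm high; origin under its centre.
- tape_roller_a: Bystander: grey plastic correction-tape roller lying flat, 88 x 35 x 16 mm; origin under its centre.
- tape_roller_b: Bystander: a second roller like it.
- mate_gourd: Bystander: dark wooden mate gourd with a metal straw, 76 mm across, 80 mm high without the straw, 137 mm with it; origin under its centre.
- stapler: Bystander: red stapler, 135 x 36 x 50 mm; origin under its centre.
- pencil_box_lid (a joint): Bystander: the pencil box's sliding lid, m along the box, 0 as it starts.
Things that resemble listed ones, but are neither listed nor needed, are in the scene too. What is shaped like the lid but purple or yellow is not meant.

How it is judged:
On the way, in this order (a step that is already met when the one before it is completed fails the run):
1. the crumpled page lies in the paper bin, out of the gripper (horizontal distance between paper_ball_center and bin_mouth below 0.06 m and z of paper_ball_center in the frame of bin_mouth below -0.03 m and height (world z) of paper_ball_center above 0.01 m and contact force between the fingers and paper_ball below 0.1 N), for 0.2 s.
2. the lid is fully down in the collar with its pins in the gaps, not yet turned (horizontal distance between lid and collar below 0.005 m and z of lid in the frame of collar below -0.012 m and angle between the x axis of lid and the x axis of collar, either way round below 0.25 rad), for 0.1 s.
At the end, for the whole second after the job is handed in: The lid is fully home (within 4 mm of the track floor, 5 mm of the axis, level within 0.08 rad), turned clockwise 24 to 46 degrees from the gaps (35 is the orange mark), driving the sprung ring, and still gripped by the fingers; the page lies in the standing bin (angle between the x axis of lid and the x axis of collar, either way round between 0.42 and 0.8 rad and value of joint pulse between 0.25 and 0.8 rad and horizontal distance between lid and collar below 0.005 m and z of lid in the frame of collar between -0.019 and -0.012 m and angle between lid's own z axis and vertical below 0.08 rad and contact force between the fingers and lid above 1 N and horizontal distance between paper_ball_center and bin_mouth below 0.06 m and z of paper_ball_center in the frame of bin_mouth below -0.03 m and height (world z) of paper_ball_center above 0.01 m and angle between bin_mouth's own z axis and vertical below 0.1 rad); the arm keeps its last pose, push and grip.
It fails at once if the lid is turned past the lock click (value of joint pulse above 1.1 rad).
It fails at once if the bin is tipped or shoved from its place (angle between bin_mouth's own z axis and vertical above 0.4 rad or distance of bin_mouth from where it was at the start of the episode above 0.05 m).
It fails at once if something else on the desk is moved (distance of any of saucer, espresso_cup, tape_roller_a, tape_roller_b, mate_gourd, stapler from where it was at the start of the episode above 0.02 m or value of joint pencil_box_lid above 0.02 m or value of joint pencil_box_lid below -0.02 m).
It also fails if it takes over 58 s, if anything falls off the work surface, if the arm or the gripper's body presses on something with over 40 N, if the wrist force passes 120 N, or if a joint passes its speed limit or range.

## Robot

A 6-joint arm with a two-finger parallel gripper is mounted at the origin on the work surface. World frame = base frame: x ahead of the robot, y to its left, z up, the work surface at z = 0. Lengths are in m, angles in rad, forces in N, time in s.
With the tool pointing down it reaches from about 0.425 to 1.125 m from the base axis. Payload 14.9 kg.
Tool frame: the origin (TCP) lies at the very end of the fingers, on their centre line; the grasp point (between the pads) lies r.grasp_offset behind it (r.grasp_offset is the distance from the TCP to the grasp point, in m); z points along the fingers, y is the line along which they close (so a half turn about z gives the same grasp; the last joint's range is limited). The gripper opens to 91 mm and grips with 3 to 60 N. Pads are 32 mm wide; open, the fingers measure 118 mm over their backs; the gripper's body (76 mm by 178 mm) begins 60 mm behind the grasp point.
Start: joints at [-1.236, 0.379, 1.734, -0, 1.028, -0.033], TCP at [0.252, -0.653, 0.214] pointing down, gripper open.
Joint ranges: [-2.77, 2.77], [-0.74, 2.19], [0, 2.66], [-1.06, 4.2], [0.31, 2.87], [-3.08, 3.08]. Speed limits (rad/s): [1.89, 1.89, 2.39, 3.14, 3.14, 3.14].

## Interface

Orientations are given as a unit quaternion [w, x, y, z].
In Python, from bench import r, snapshot, workorder gives the robot as it stands.
- The arm moves only by the tool drive_tool, never from a script. Its argument "steps" is a list of rows, each a list of 3 entries, a list of its own where there are three numbers: the turn, a rotation vector about the world's x, y, z in units of 360 degrees (1.0 is 360 degrees), then the shift along the world's x, y, z in units of 0.12 m (1.0 is 0.12 m), then the closure, from 0 (fully open) to 1 (shut). A call has 1 to 12 rows; each row is the pose to reach, as a shift and turn from the pose commanded when the call began, turning the shorter way round; what a row does not reach only later rows make up. A row lasts 1/12 s, in which the tool goes at most 41.7 mm and 7.16 degrees, less where a joint would pass 70% of its speed; a pose out of reach is approached as far as the arm can. A call with a number of a shift or a turn outside -1 to 1 is refused whole. A call with a gripper value outside its range is refused whole. The fingers move at their own pace and stop on an object; the grip force is fixed at half the most. Time passes only in rows, so rows that repeat a pose let the fingers close. It gives the time, the measured TCP pose, the force, the opening and the grip force at its end, in the units of the state.
- r.sense(): the state, without advancing time (a new reading comes with each control period).
- snapshot(name): name is "side" or "top" or "wrist"; returns a dict with "color" (420x560x3 uint8, red, green, blue), "range_z" (420x560 float32, m along the optical axis (not along the pixel's ray), 0 where there is no reading), "fx", "fy", "cx", "cy" (pixels), "rvec" (rotation vector, rad) and "tvec" (3), from world to camera coordinates, as OpenCV has them; the wrist camera has in their place "mount" (4x4, takes a point from camera to tool coordinates, whose origin is the TCP and whose axes are the flange's). Camera axes: x right, y down, z forward; pixel columns grow to the right and rows downward; lengths in m; the calibration is good to about 2 mm. A picture is of the moment at which its call begins: read the wrist's pose just before it.
- workorder.sign_off(): hands the job in; it is judged then, once.
The state is a dict: "clock": time; "qpos": joint angles; "qvel": joint speeds; "tau": joint torques, N m; "tool_pos": TCP position; "tool_rot": TCP orientation; "ft_force": force on the tool from outside, world axes, zero at the start; "moment": the same for the moment, N m; "gripper_width": finger opening in m; "grasp_force": force on a finger pad.
Only numpy, scipy, OpenCV 4.12 (cv2) and the standard library are available. Lean on these libraries where they do the work, as an engineer would, in place of code of your own. Each camera call takes 0.05 s, during which the arm holds its last target. There are 200 camera calls.

## Working session

There is one attempt and no reset: what is moved stays moved. The work goes in short steps, Python scripts to look and compute and a tool call to move; the robot and the scene stay as the last step left them, time stands still between calls to the robot, and variables do not carry over. Pictures are saved under pics/ and viewed, at most 10 in all, crops included, and the job is handed in when it is done.

Besides the shell and the picture viewer there is one more tool, called after ">>>" as name(argument=value, ...) on one line, values as JSON. drive_tool: Moves the arm, as the interface text tells. Shifts and turns lie within -1 to 1; 1 stands for 0.12 m of shift or 360 degrees of turn. Its arguments: {"type":"object","properties":{"steps":{"type":"array","items":{"type":"array"}}},"required":["steps"]}

```bash
ls; mkdir -p pics; cat > h.py <<'E'
import numpy as np, cv2
from bench import r, snapshot, workorder
from scipy.spatial.transform import Rotation as R
def pose():
    s=r.sense(); q=np.array(s['tool_rot']); return np.array(s['tool_pos']), R.from_quat(q[[1,2,3,0]]).as_matrix()
def cam(s,p=None):
    "world<-camera rotation, camera centre"
    if 'mount' in s:
        t,M=p; m=np.array(s['mount']); return M@m[:3,:3], M@m[:3,3]+t
    Rm=cv2.Rodrigues(np.array(s['rvec'],float))[0]; return Rm.T, -Rm.T@np.array(s['tvec'],float).ravel()
def onplane(s,uv,z,p=None):
    Rc,c=cam(s,p); uv=np.atleast_2d(uv).astype(float)
    d=np.c_[(uv[:,0]-s['cx'])/s['fx'],(uv[:,1]-s['cy'])/s['fy'],np.ones(len(uv))]@Rc.T
    return c+d*((z-c[2])/d[:,2])[:,None]
def cloud(s,p=None):
    Rc,c=cam(s,p); h,w=s['range_z'].shape; u,v=np.meshgrid(np.arange(w),np.arange(h)); z=s['range_z']
    return np.stack([(u-s['cx'])/s['fx']*z,(v-s['cy'])/s['fy']*z,z],-1)@Rc.T+c
def save(n,im,k=1):
    cv2.imwrite('pics/'+n,cv2.resize(im[:,:,::-1],None,fx=k,fy=k,interpolation=cv2.INTER_CUBIC))
E
python3 - <<'E'
from h import *
import pickle
p=pose(); d={}
for n in ['top','side','wrist']:
    s=snapshot(n); d[n]=s
    print(n,cam(s,p)[1].round(3),s['fx'])
d['p']=p; pickle.dump(d,open('s0.pkl','wb'))
save('top0.png',d['top']['color'],1.4); save('side0.png',d['side']['color'],1.4)
s=r.sense(); print(s, r.grasp_offset); print(p[1].round(3))
E
```

```text
pics
top [ 0.368 -0.002  1.295] 485.1555680810321
side [0.123 0.861 0.81 ] 384.08516369384114
wrist [ 0.312 -0.631  0.385] 302.40563651669584
{'clock': 0.15, 'qpos': array([-1.23628663e+00,  3.79287297e-01,  1.73462144e+00,  1.11964112e-05,
        1.02853098e+00, -3.33087143e-02]), 'qvel': array([ 1.47362445e-03, -2.44396450e-03,  4.48767663e-05, -1.28920523e-03,
        8.79976539e-04,  1.19060714e-03]), 'tau': array([-1.08149798e-03, -7.64109063e+01, -4.34656048e+01,  6.50478783e-02,
        4.09138086e-02, -5.20797596e-05]), 'tool_pos': array([ 0.2516008 , -0.65290397,  0.21345198]), 'tool_rot': array([-4.19457815e-04,  9.83136754e-01,  1.82871384e-01, -5.88037507e-05]), 'ft_force': array([0.23666837, 0.95013167, 0.31074904]), 'moment': array([-0.02114829,  0.00010679,  0.03064445]), 'grasp_force': 0.0, 'gripper_width': 0.09128582307566696} 0.0188
[[ 0.933  0.36  -0.   ]
 [ 0.36  -0.933  0.001]
 [ 0.    -0.001 -1.   ]]
```

View pics/top0.png

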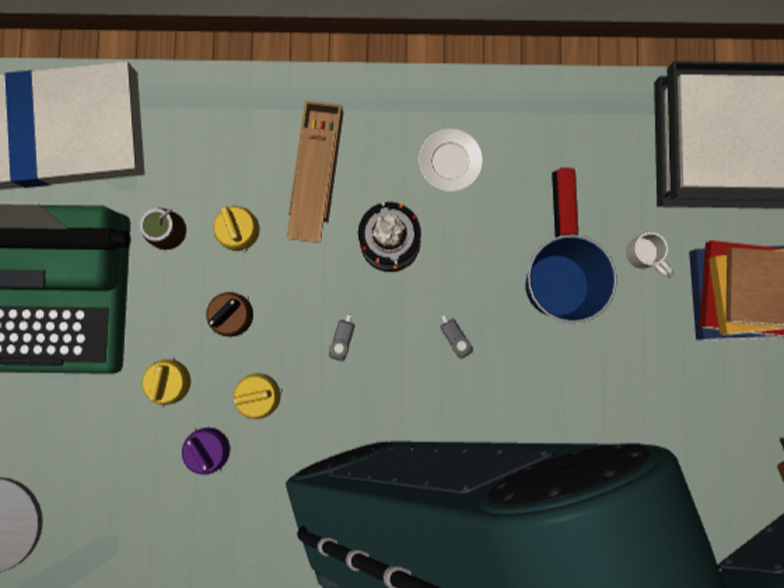

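View pics/side0.png

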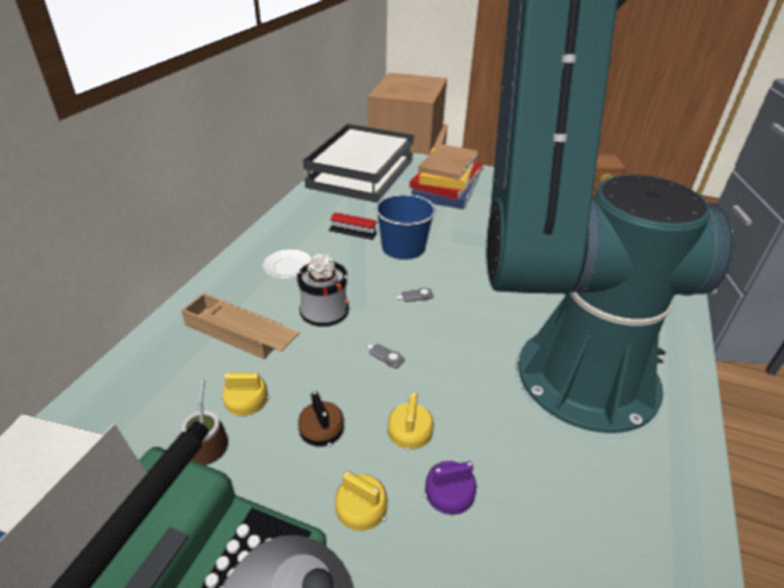

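Top view (shown px): the candidates for the lid are brown (229,314), yellow (236,228), (166,382) and (257,397), and purple (206,450). I choose the brown one with the black bar. The page is at (388,232) in the grinder, the bin at (571,279), and the robot base is at the bottom. In the side view the same brown lid is at (321,420).

```bash
python3 - <<'E'
from h import *
import pickle
d=pickle.load(open('s0.pkl','rb')); s=d['top']; P=cloud(s); c=s['color'].astype(int); hsv=cv2.cvtColor(s['color'],cv2.COLOR_RGB2HSV).astype(int)
V,U=np.mgrid[:420,:560]
def box(u,v,h): return (abs(U-u/1.4)<h)&(abs(V-v/1.4)<h)
print('table z',np.median(P[250:260,200:300,2]))
# ball
m=box(388,232,30)&(P[...,2]>0.108)&(hsv[...,1]<60)&(hsv[...,2]>90)
b=P[m]; print('ball',m.sum(),b.mean(0),b.max(0),b.min(0), np.median(b,0))
A=np.c_[2*b,np.ones(len(b))]; x=np.linalg.lstsq(A,(b**2).sum(1),rcond=None)[0]; print('sphere',x[:3],np.sqrt(x[3]+x[:3]@x[:3]))
# lid bar
m=box(229,314,24)&(P[...,2]>0.055)&(P[...,2]<0.085); b=P[m]
(cx,cy),(w,h),a=cv2.minAreaRect((b[:,:2]*1000).astype(np.float32)); print('bar',m.sum(),b[:,2].max(),cx,cy,w,h)
e=np.linalg.eigh(np.cov(b[:,:2].T))[1][:,1]; print('bar yaw',np.degrees(np.arctan2(e[1],e[0])),b.mean(0))
m=box(229,314,24)&(P[...,2]>0.008)&(P[...,2]<0.04); b=P[m]; (cx,cy),rr=cv2.minEnclosingCircle((b[:,:2]*1000).astype(np.float32)); print('lid circ',cx,cy,rr)
# bin rim
m=box(571,279,45)&(P[...,2]>0.112)&(P[...,2]<0.13); b=P[m]; A=np.c_[2*b[:,:2],np.ones(len(b))]; x=np.linalg.lstsq(A,(b[:,:2]**2).sum(1),rcond=None)[0]; print('bin',m.sum(),x[:2],np.sqrt(x[2]+x[:2]@x[:2]))
# collar
m=box(388,235,36)&(abs(P[...,2]-0.104)<0.006); b=P[m]; (cx,cy),rr=cv2.minEnclosingCircle((b[:,:2]*1000).astype(np.float32)); print('collar',m.sum(),cx,cy,rr)
for n,mm in {'orange':(hsv[...,0]>8)&(hsv[...,0]<20),'red':(hsv[...,0]<7)|(hsv[...,0]>172)}.items():
    mm=mm&(hsv[...,1]>140)&(hsv[...,2]>90)&box(388,235,36)
    k,L,st,ce=cv2.connectedComponentsWithStats(mm.astype(np.uint8))
    for i in range(1,k): print(n,st[i,4],ce[i].round(1),onplane(s,ce[i],0.104).round(4))
im=s['color']; cr=np.hstack([cv2.resize(im[140:195,250:305],(390,390),interpolation=cv2.INTER_CUBIC),cv2.resize(im[197:252,136:191],(390,390),interpolation=cv2.INTER_CUBIC)])
save('crop0.png',cr)
E
```

```text
table z -0.00012328790975923987
ball 367 [0.58223758 0.02131238 0.17612158] [0.61889468 0.04945019 1.29479466] [ 0.36804456 -0.00465207  0.10810926] [0.58725686 0.02157625 0.14425369]
sphere [0.50378219 0.04907472 0.72263803] 0.588312820335254
bar 153 0.07615913287108866 446.3988342285156 320.0869445800781 13.248130798339844 62.72098159790039
bar yaw 136.42104730650163 [0.4465122  0.31915278 0.06783933]
lid circ 457.4407958984375 328.91876220703125 54.868553161621094
bin 536 [ 0.5112272  -0.29881099] 0.07395182902999825
collar 795 591.0099487304688 21.381877899169922 56.904972076416016
orange 7 [286.  146.7] [[0.6383 0.0008 0.104 ]]
orange 9 [269.3 185.6] [[0.5398 0.0407 0.104 ]]
orange 6 [282.  190.5] [[0.5279 0.0091 0.104 ]]
red 6 [296.  154.5] [[ 0.6189 -0.0244  0.104 ]]
red 5 [259.6 176.8] [[0.5614 0.0652 0.104 ]]
```

View pics/crop0.png

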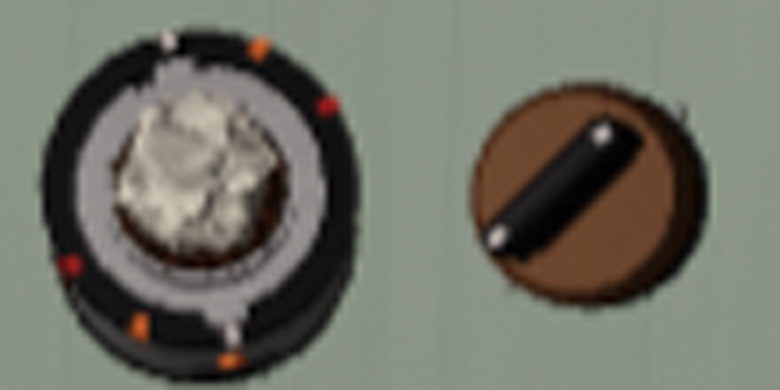

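The crop confirms the choice: brown lid with a black bar at right, and the grinder at left with the page in its mouth. The white marks are at (168,42) and (233,332), orange at (259,48) and (140,325), and red at (328,104) and (70,264). From these the collar is at about (0.590, 0.021) with its gap axis at about 13°. The lid is at (0.446, 0.319) with its bar at about 136.4°, and the bin is at (0.511, -0.299). I move over the ball first.

>>> drive_tool(steps=[[[0,0,0],[0.12,0.23,0],0],[[0,0,0],[0.23,0.47,0],0],[[0,0,0],[0.35,0.7,0],0],[[0,0,0],[0.467,0.937,0],0]])

```text
clock: 0.48
tool_pos: [0.308, -0.5394, 0.2136]
tool_rot: [-0.0, 0.983, 0.183, -0.0]
ft_force: [-0.1, -0.7, 0.7]
gripper_width: 0.0913
grasp_force: 0.0
```

>>> drive_tool(steps=[[[0,0,0],[0.12,0.23,0],0],[[0,0,0],[0.23,0.47,0],0],[[0,0,0],[0.35,0.7,0],0],[[0,0,0],[0.467,0.937,0],0]])

```text
clock: 0.82
tool_pos: [0.3641, -0.4269, 0.2138]
tool_rot: [-0.0, 0.983, 0.183, -0.0]
ft_force: [-0.2, -0.5, 0.3]
gripper_width: 0.0911
grasp_force: 0.0
```

>>> drive_tool(steps=[[[0,0,0],[0.12,0.23,0],0],[[0,0,0],[0.23,0.47,0],0],[[0,0,0],[0.35,0.7,0],0],[[0,0,0],[0.467,0.937,0],0]])

```text
clock: 1.15
tool_pos: [0.4201, -0.3145, 0.2139]
tool_rot: [-0.0, 0.983, 0.183, -0.0]
ft_force: [0.6, -0.2, 0.3]
gripper_width: 0.0909
grasp_force: 0.0
```

>>> drive_tool(steps=[[[0,0,0],[0.12,0.23,0],0],[[0,0,0],[0.23,0.47,0],0],[[0,0,0],[0.35,0.7,0],0],[[0,0,0],[0.467,0.937,0],0]])

```text
clock: 1.48
tool_pos: [0.4762, -0.202, 0.214]
tool_rot: [0.0, 0.983, 0.183, 0.0]
ft_force: [1.0, 0.4, -0.6]
gripper_width: 0.0909
grasp_force: 0.0
```

>>> drive_tool(steps=[[[0,0,0],[0.12,0.23,0],0],[[0,0,0],[0.23,0.47,0],0],[[0,0,0],[0.35,0.7,0],0],[[0,0,0],[0.467,0.937,0],0]])

```text
clock: 1.82
tool_pos: [0.5323, -0.0895, 0.2139]
tool_rot: [0.0, 0.983, 0.183, 0.0]
ft_force: [0.6, 0.1, -0.7]
gripper_width: 0.0914
grasp_force: 0.0
```

>>> drive_tool(steps=[[[0,0,0],[0.12,0.23,0],0],[[0,0,0],[0.23,0.47,0],0],[[0,0,0],[0.35,0.7,0],0],[[0,0,0],[0.467,0.937,0],0],[[0,0,0],[0.467,0.937,0],0],[[0,0,0],[0.467,0.937,0],0]])

```text
clock: 2.32
tool_pos: [0.5881, 0.0226, 0.2136]
tool_rot: [-0.0, 0.983, 0.184, -0.0]
ft_force: [0.7, -0.0, 0.0]
gripper_width: 0.0912
grasp_force: 0.0
```

```bash
python3 - <<'E'
from h import *
import pickle
p=pose(); s=snapshot('wrist'); pickle.dump((p,s),open('w1.pkl','wb'))
print(p[0],p[1].round(3)); save('w1.png',s['color'],1.4)
P=cloud(s,p); hsv=cv2.cvtColor(s['color'],cv2.COLOR_RGB2HSV).astype(int)
near=np.hypot(P[...,0]-.589,P[...,1]-.021)<.07
for n,m in {'orange':(hsv[...,0]>8)&(hsv[...,0]<20)&(hsv[...,1]>150)&(hsv[...,2]>120),'red':((hsv[...,0]<7)|(hsv[...,0]>172))&(hsv[...,1]>150)&(hsv[...,2]>90)}.items():
    m=m&near; k,L,st,ce=cv2.connectedComponentsWithStats(m.astype(np.uint8))
    for i in range(1,k):
        if st[i,4]>8: print(n,st[i,4],ce[i].round(1),onplane(s,ce[i],0.104,p).round(4),P[L==i][:,2].mean().round(3))
m=near&(P[...,2]>.112)&(P[...,2]<.16); b=P[m]; A=np.c_[2*b,np.ones(len(b))]; x=np.linalg.lstsq(A,(b**2).sum(1),rcond=None)[0]; print('ball',m.sum(),x[:3],np.sqrt(x[3]+x[:3]@x[:3]),b.min(0),b.max(0))
E
```

```text
[0.58806846 0.0225734  0.21360545] [[ 0.932  0.362 -0.001]
 [ 0.362 -0.932 -0.   ]
 [-0.001 -0.    -1.   ]]
orange 41 [315.5 172.4] [[ 0.6365 -0.0008  0.104 ]] 0.106
orange 32 [239.5 251.2] [[0.5383 0.0386 0.104 ]] 0.106
red 42 [330.9 202.1] [[ 0.616  -0.0254  0.104 ]] 0.106
red 36 [222.3 224.2] [[0.5584 0.0634 0.104 ]] 0.106
ball 2937 [0.58789775 0.02036855 0.12599758] 0.026057953473342867 [ 0.56209845 -0.00786633  0.11274897] [0.61645854 0.04871164 0.15536802]
```

View pics/w1.png

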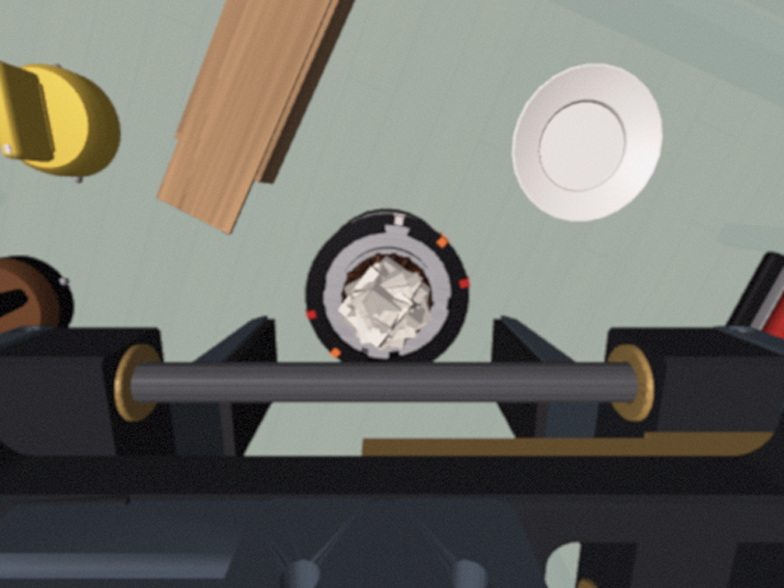

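The wrist view shows the page at about (388,300) between the fingers and the collar marks around it. The marks give a collar of (0.587, 0.019) at 13°, against (0.590, 0.021) from the top camera, which is within calibration. I descend and grip.

>>> drive_tool(steps=[[[0,0,0],[0,-0.018,-0.25],0],[[0,0,0],[0,-0.018,-0.5],0],[[0,0,0],[0,-0.018,-0.7],0],[[0,0,0],[0,-0.018,-0.83],0],[[0,0,0],[0,-0.018,-0.83],0.6],[[0,0,0],[0,-0.018,-0.83],0.6],[[0,0,0],[0,-0.018,-0.83],0.6],[[0,0,0],[0,-0.018,-0.83],0.6],[[0,0,0],[0,-0.018,-0.83],0.6],[[0,0,0],[0,-0.018,-0.83],0.6],[[0,0,0],[0,-0.018,-0.83],0.6],[[0,0,0],[0,-0.018,-0.83],0.6]])

```text
clock: 3.37
tool_pos: [0.5884, 0.0196, 0.1153]
tool_rot: [-0.0, 0.983, 0.183, 0.001]
ft_force: [-2.4, 2.1, 6.3]
gripper_width: 0.055
grasp_force: 30.0
```

>>> drive_tool(steps=[[[0,0,0],[0,0,0.15],0.6],[[0,0,0],[0,0,0.4],0.6],[[0,0,0],[0,0,0.65],0.6],[[0,0,0],[0,0,0.83],0.6],[[0,0,0],[0,0,0.83],0.6]])

```text
clock: 3.78
tool_pos: [0.5903, 0.0193, 0.2192]
tool_rot: [0.001, 0.983, 0.183, 0.003]
ft_force: [0.7, -0.1, 1.0]
gripper_width: 0.0549
grasp_force: 30.0
```

>>> drive_tool(steps=[[[0,0,0],[-0.05,-0.22,0],0.6],[[0,0,0],[-0.1,-0.44,0],0.6],[[0,0,0],[-0.16,-0.66,0],0.6],[[0,0,0],[-0.214,-0.886,0],0.6]])

```text
clock: 4.12
tool_pos: [0.5617, -0.0879, 0.2139]
tool_rot: [0.0, 0.983, 0.183, 0.0]
ft_force: [0.9, -0.9, -0.5]
gripper_width: 0.0547
grasp_force: 30.0
```

>>> drive_tool(steps=[[[0,0,0],[-0.05,-0.22,0],0.6],[[0,0,0],[-0.1,-0.44,0],0.6],[[0,0,0],[-0.16,-0.66,0],0.6],[[0,0,0],[-0.214,-0.886,0],0.6]])

```text
clock: 4.45
tool_pos: [0.5359, -0.1945, 0.2139]
tool_rot: [0.0, 0.983, 0.183, 0.0]
ft_force: [-0.7, -0.7, 0.6]
gripper_width: 0.0545
grasp_force: 30.0
```

>>> drive_tool(steps=[[[0,0,0],[-0.05,-0.22,0],0.6],[[0,0,0],[-0.1,-0.44,0],0.6],[[0,0,0],[-0.16,-0.66,0],0.6],[[0,0,0],[-0.214,-0.886,0],0.6],[[0,0,0],[-0.214,-0.886,0],0.6],[[0,0,0],[-0.214,-0.886,0],0.6]])

```text
clock: 4.95
tool_pos: [0.5105, -0.3006, 0.2138]
tool_rot: [-0.0, 0.983, 0.182, 0.0]
ft_force: [-0.8, 0.5, 0.4]
gripper_width: 0.055
grasp_force: 30.0
```

```bash
python3 - <<'E'
from h import *
p=pose(); s=snapshot('wrist'); print(p[0]); P=cloud(s,p); t=snapshot('top'); T=cloud(t)
for n,Q in(('wrist',P),('top',T)):
    m=(np.hypot(Q[...,0]-.511,Q[...,1]+.299)<.09)&(abs(Q[...,2]-.119)<.006); b=Q[m]
    A=np.c_[2*b[:,:2],np.ones(len(b))]; x=np.linalg.lstsq(A,(b[:,:2]**2).sum(1),rcond=None)[0]; print(n,m.sum(),x[:2],np.sqrt(x[2]+x[:2]@x[:2]))
save('w2.png',s['color'],1)
E
```

```text
[ 0.5104542  -0.30059597  0.21378319]
wrist 2630 [ 0.50932062 -0.3002541 ] 0.0732419750540661
top 223 [ 0.51151991 -0.29865679] 0.073850059224705
```

View pics/w2.png

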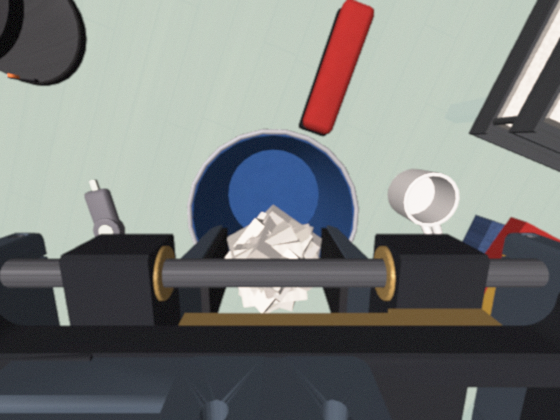

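The page is held at (275,255), centred over the blue bin. I lower it in and release.

>>> drive_tool(steps=[[[0,0,0],[0,0,-0.25],0.6],[[0,0,0],[0,0,-0.5],0.6],[[0,0,0],[0,0,-0.75],0.6],[[0,0,0],[0,0,-1.0],0.6],[[0,0,0],[0,0,-1.0],0.6],[[0,0,0],[0,0,-1.0],0.2],[[0,0,0],[0,0,-1.0],0.2],[[0,0,0],[0,0,-1.0],0.2],[[0,0,0],[0,0,-1.0],0.2],[[0,0,0],[0,0,-1.0],0.2],[[0,0,0],[0,0,-1.0],0.2],[[0,0,0],[0,0,-1.0],0.2]])

```text
clock: 6.05
tool_pos: [0.511, -0.2998, 0.0944]
tool_rot: [0.0, 0.983, 0.183, 0.0]
ft_force: [0.4, 0.0, 0.4]
gripper_width: 0.0732
grasp_force: 0.0
```

>>> drive_tool(steps=[[[0,0,0],[0,0,0.25],0.2],[[0,0,0],[0,0,0.5],0.2],[[0,0,0],[0,0,0.75],0.2],[[0,0,0],[0,0,1.0],0.2],[[0,0,0],[0,0,1.0],0.2]])

```text
clock: 6.47
tool_pos: [0.5132, -0.3012, 0.22]
tool_rot: [0.003, 0.983, 0.183, 0.003]
ft_force: [0.5, -1.4, 1.3]
gripper_width: 0.0732
grasp_force: 0.0
```

```bash
python3 - <<'E'
from h import *
p=pose(); s=snapshot('wrist'); print(p[0]); P=cloud(s,p); hsv=cv2.cvtColor(s['color'],cv2.COLOR_RGB2HSV)
t=snapshot('top'); T=cloud(t); h2=cv2.cvtColor(t['color'],cv2.COLOR_RGB2HSV)
for n,Q,h in(('wrist',P,hsv),('top',T,h2)):
    m=(np.hypot(Q[...,0]-.511,Q[...,1]+.299)<.065)&(Q[...,2]<.11)&(h[...,1]<60); b=Q[m]; print(n,m.sum(), b.mean(0) if len(b) else '', b.max(0) if len(b) else '')
E
```

```text
[ 0.51320773 -0.30118537  0.21995121]
wrist 1607 [ 0.51557712 -0.29949491  0.0462894 ] [ 0.54097308 -0.27218802  0.06060905]
top 170 [ 0.49427512 -0.26145867  0.01220725] [ 0.54735848 -0.23426327  0.05029519]
```

The page rests in the bin with its top at z 0.06. Next I move to the lid, turning as I go.

>>> drive_tool(steps=[[[0,0,0.013],[-0.02,0.21,0],0.2],[[0,0,0.027],[-0.04,0.43,0],0.2],[[0,0,0.04],[-0.07,0.65,0],0.2],[[0,0,0.0533],[-0.09,0.86,0],0.2]])

```text
clock: 6.9
tool_pos: [0.4988, -0.1951, 0.2123]
tool_rot: [-0.001, 0.938, 0.346, -0.001]
ft_force: [1.5, -0.7, -0.0]
gripper_width: 0.0731
grasp_force: 0.0
```

>>> drive_tool(steps=[[[0,0,0.013],[-0.02,0.21,0],0.2],[[0,0,0.027],[-0.04,0.43,0],0.2],[[0,0,0.04],[-0.07,0.65,0],0.2],[[0,0,0.0533],[-0.09,0.86,0],0.2]])

```text
clock: 7.23
tool_pos: [0.488, -0.0918, 0.2125]
tool_rot: [-0.001, 0.867, 0.498, -0.001]
ft_force: [0.3, 0.4, 0.4]
gripper_width: 0.0731
grasp_force: 0.0
```

>>> drive_tool(steps=[[[0,0,0.013],[-0.02,0.21,0],0.2],[[0,0,0.027],[-0.04,0.43,0],0.2],[[0,0,0.04],[-0.07,0.65,0],0.2],[[0,0,0.0533],[-0.09,0.86,0],0.2]])

```text
clock: 7.57
tool_pos: [0.4772, 0.0112, 0.2125]
tool_rot: [-0.001, 0.772, 0.635, -0.001]
ft_force: [-0.3, 0.4, 0.3]
gripper_width: 0.0734
grasp_force: 0.0
```

>>> drive_tool(steps=[[[0,0,0.013],[-0.02,0.21,0],0.2],[[0,0,0.027],[-0.04,0.43,0],0.2],[[0,0,0.04],[-0.07,0.65,0],0.2],[[0,0,0.0533],[-0.09,0.86,0],0.2]])

```text
clock: 7.9
tool_pos: [0.4664, 0.1143, 0.2125]
tool_rot: [-0.001, 0.656, 0.755, -0.001]
ft_force: [0.3, -0.1, 0.8]
gripper_width: 0.0731
grasp_force: 0.0
```

>>> drive_tool(steps=[[[0,0,0.013],[-0.02,0.21,0],0.2],[[0,0,0.027],[-0.04,0.43,0],0.2],[[0,0,0.04],[-0.07,0.65,0],0.2],[[0,0,0.0533],[-0.09,0.86,0],0.2]])

```text
clock: 8.23
tool_pos: [0.4557, 0.2173, 0.2125]
tool_rot: [-0.001, 0.521, 0.854, -0.001]
ft_force: [0.4, -0.7, 0.7]
gripper_width: 0.0729
grasp_force: 0.0
```

>>> drive_tool(steps=[[[0,0,0.013],[-0.02,0.21,0],0.2],[[0,0,0.027],[-0.04,0.43,0],0.2],[[0,0,0.04],[-0.07,0.65,0],0.2],[[0,0,0.0533],[-0.09,0.86,0],0.2],[[0,0,0.0533],[-0.09,0.86,0],0.2],[[0,0,0.0533],[-0.09,0.86,0],0.2]])

```text
clock: 8.73
tool_pos: [0.4452, 0.3199, 0.2124]
tool_rot: [-0.001, 0.372, 0.928, -0.001]
ft_force: [-0.1, -0.5, -0.1]
gripper_width: 0.073
grasp_force: 0.0
```

```bash
cat > lid.py <<'E'
from h import *
p=pose(); s=snapshot('wrist'); print(p[0],'yaw',np.degrees(np.arctan2(p[1][1,0],p[1][0,0]))); P=cloud(s,p)
m=(np.hypot(P[...,0]-.446,P[...,1]-.319)<.045)&(P[...,2]>.058)&(P[...,2]<.08); b=P[m]
(cx,cy),(w,h),a=cv2.minAreaRect((b[:,:2]*1000).astype(np.float32)); e=np.linalg.eigh(np.cov(b[:,:2].T))[1][:,1]
print('bar',m.sum(),cx,cy,w,h,np.degrees(np.arctan2(e[1],e[0]))%180,b.mean(0),b[:,2].max())
hsv=cv2.cvtColor(s['color'],cv2.COLOR_RGB2HSV)
m=(np.hypot(P[...,0]-.446,P[...,1]-.319)<.06)&(abs(P[...,2]-.034)<.008); b=P[m]; print('dome',m.sum(),b.min(0),b.max(0))
save('w3.png',s['color'],1)
E
python3 lid.py
```

```text
[0.44521658 0.31987648 0.21243286] yaw 136.26917822617435
bar 766 442.6091003417969 320.2911071777344 13.745803833007812 63.06462860107422 136.74006063007837 [0.44185483 0.32146773 0.06952963] 0.07333180734772543
dome 2844 [0.40197699 0.28016183 0.02615257] [0.48317089 0.36076436 0.04173882]
```

View pics/w3.png

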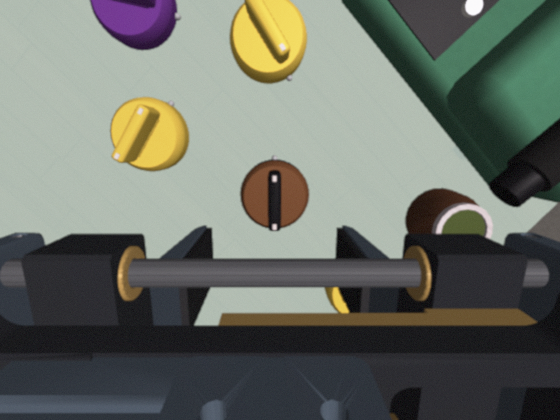

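The bar is at (275,200) between the fingers (mid 274), aligned with the closing direction. I descend and grip.

>>> drive_tool(steps=[[[0,0,0],[0,0,-0.25],0.2],[[0,0,0],[0,0,-0.5],0.2],[[0,0,0],[0,0,-0.75],0.2],[[0,0,0],[0,0,-0.9],0.2]])

```text
clock: 9.12
tool_pos: [0.4448, 0.3174, 0.1028]
tool_rot: [-0.001, 0.374, 0.927, -0.001]
ft_force: [0.4, -0.3, 0.1]
gripper_width: 0.0725
grasp_force: 0.0
```

>>> drive_tool(steps=[[[0,0,0],[0,0,-0.2],0.2],[[0,0,0],[0,0,-0.4],0.2],[[0,0,0],[0,0,-0.53],0.2],[[0,0,0],[0,0,-0.53],0.2],[[0,0,0],[0,0,-0.53],0.2]])

```text
clock: 9.53
tool_pos: [0.4456, 0.3183, 0.0418]
tool_rot: [-0.001, 0.374, 0.928, -0.001]
ft_force: [-0.3, 0.1, -0.1]
gripper_width: 0.073
grasp_force: 0.0
```

```bash
python3 -c "
from h import *
print(pose()[0], r.sense()['ft_force'])"
```

```text
[0.4456423  0.318303   0.04175063] [-0.3488875   0.06490564 -0.11472243]
```

>>> drive_tool(steps=[[[0,0,0],[0,0,-0.01],1],[[0,0,0],[0,0,-0.01],1],[[0,0,0],[0,0,-0.01],1],[[0,0,0],[0,0,-0.01],1],[[0,0,0],[0,0,-0.01],1],[[0,0,0],[0,0,-0.01],1],[[0,0,0],[0,0,-0.01],1],[[0,0,0],[0,0,-0.01],1],[[0,0,0],[0,0,-0.01],1],[[0,0,0],[0,0,-0.01],1]])

```text
clock: 10.37
tool_pos: [0.4461, 0.3195, 0.0411]
tool_rot: [-0.0, 0.373, 0.928, -0.0]
ft_force: [-1.1, -0.1, 0.2]
gripper_width: 0.0137
grasp_force: 30.0
```

>>> drive_tool(steps=[[[0,0,0],[0,0,0.15],1],[[0,0,0],[0,0,0.35],1],[[0,0,0],[0,0,0.6],1],[[0,0,0],[0,0,0.85],1],[[0,0,0],[0,0,1],1],[[0,0,0],[0,0,1],1]])

```text
clock: 10.87
tool_pos: [0.4477, 0.3207, 0.1649]
tool_rot: [0.002, 0.373, 0.928, 0.002]
ft_force: [1.3, 1.2, -0.4]
gripper_width: 0.0139
grasp_force: 30.0
```

```bash
python3 - <<'E'
from h import *
p=pose(); s=snapshot('wrist'); P=cloud(s,p); t=snapshot('top'); T=cloud(t)
print(p[0],np.degrees(np.arctan2(p[1][1,0],p[1][0,0])), p[1][:,2])
for n,Q,S in(('wrist',P,s),('top',T,t)):
    hsv=cv2.cvtColor(S['color'],cv2.COLOR_RGB2HSV)
    m=(np.hypot(Q[...,0]-p[0][0],Q[...,1]-p[0][1])<.06)&(Q[...,2]<p[0][2]+.02)&(Q[...,2]>p[0][2]-.045); b=Q[m]
    L=(b-p[0])@p[1]   # tool coords
    print(n,m.sum(),'tool-frame min/max',L.min(0).round(4),L.max(0).round(4))
save('w4.png',s['color'],1)
E
```

```text
[0.44774749 0.32065989 0.16490478] 136.2053407606029 [ 0.00458539  0.00301556 -0.99998494]
wrist 5294 tool-frame min/max [ 0.0079 -0.0421 -0.0201] [0.049  0.0395 0.0389]
top 179 tool-frame min/max [-0.0455 -0.0334 -0.0033] [-0.012   0.0296  0.0438]
```

View pics/w4.png

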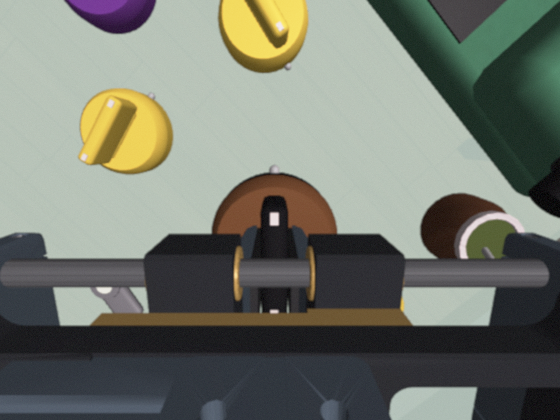

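The lid is held cleanly: bar at (275,215), front pin at (275,170), sitting about 2–3 mm forward along tool x. I carry it to the grinder, turning to 193°.

>>> drive_tool(steps=[[[0,0,0.013],[0.1,-0.21,0.1],1],[[0,0,0.026],[0.2,-0.42,0.21],1],[[0,0,0.039],[0.3,-0.63,0.21],1],[[0,0,0.0524],[0.4,-0.833,0.21],1]])

```text
clock: 11.3
tool_pos: [0.494, 0.2183, 0.1853]
tool_rot: [-0.001, 0.214, 0.977, -0.0]
ft_force: [0.3, 0.3, -2.6]
gripper_width: 0.0137
grasp_force: 30.0
```

>>> drive_tool(steps=[[[0,0,0.013],[0.1,-0.21,0],1],[[0,0,0.026],[0.2,-0.42,0],1],[[0,0,0.039],[0.3,-0.63,0],1],[[0,0,0.0524],[0.4,-0.833,0],1]])

```text
clock: 11.63
tool_pos: [0.5415, 0.118, 0.1844]
tool_rot: [-0.001, 0.051, 0.999, -0.0]
ft_force: [0.7, 0.5, -0.9]
gripper_width: 0.0145
grasp_force: 30.0
```

>>> drive_tool(steps=[[[0,0,0.013],[0.1,-0.21,0],1],[[0,0,0.026],[0.2,-0.42,0],1],[[0,0,0.039],[0.3,-0.63,0],1],[[0,0,0.0524],[0.4,-0.833,0],1],[[0,0,0.0524],[0.4,-0.833,0],1],[[0,0,0.0524],[0.4,-0.833,0],1],[[0,0,0.0524],[0.4,-0.833,0],1]])

```text
clock: 12.22
tool_pos: [0.5891, 0.0198, 0.1848]
tool_rot: [-0.001, -0.111, 0.994, 0.0]
ft_force: [-0.5, 0.4, -1.2]
gripper_width: 0.0141
grasp_force: 30.0
```

```bash
cat > chk.py <<'E'
import sys
from h import *
p=pose(); s=snapshot('wrist'); P=cloud(s,p)
print(p[0],'yaw',np.degrees(np.arctan2(p[1][1,0],p[1][0,0])), 'tilt',p[1][:2,2].round(4), r.sense()['ft_force'])
hsv=cv2.cvtColor(s['color'],cv2.COLOR_RGB2HSV).astype(int)
near=np.hypot(P[...,0]-.588,P[...,1]-.02)<.075
for n,m in {'orange':(hsv[...,0]>8)&(hsv[...,0]<20)&(hsv[...,1]>190)&(hsv[...,2]>150),'red':((hsv[...,0]<7)|(hsv[...,0]>172))&(hsv[...,1]>150)&(hsv[...,2]>90),'white':(hsv[...,1]<50)&(hsv[...,2]>170)}.items():
    m=m&near&(P[...,2]<.15); k,L,st,ce=cv2.connectedComponentsWithStats(m.astype(np.uint8))
    for i in range(1,k):
        if st[i,4]>8: print(n,st[i,4],ce[i].round(1),onplane(s,ce[i],0.1045,p).round(4),P[L==i][:,2].mean().round(3))
save(sys.argv[1],s['color'][60:300,130:430],2.6)
E
python3 chk.py w5.png
```

```text
[0.58911134 0.01982094 0.18477077] yaw -167.29539537634756 tilt [-0.0025  0.0001] [ 0.33523346  0.0166721  -0.74225911]
red 49 [333.6 197.3] [[0.5591 0.0636 0.1045]] 0.106
white 1954 [275.3 152.8] [[0.534  0.0075 0.1045]] 0.0
white 383 [277.3 167.8] [[0.5455 0.0118 0.1045]] 0.092
```

View pics/w5.png

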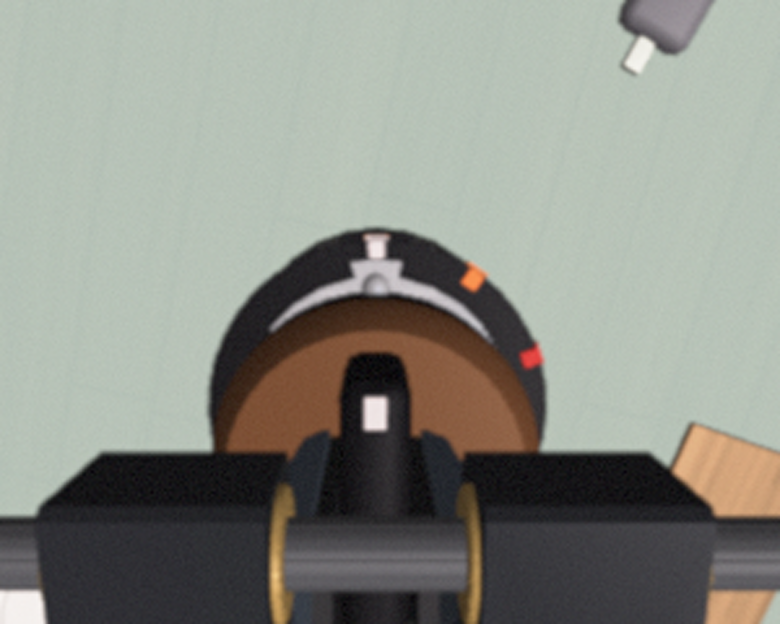

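The pin (376,285), the gap (376,268), the white mark (376,246) and the bar's mark (375,413) all line up, so yaw and lateral are right. Next I check the radial offset.

```bash
python3 - <<'E'
from h import *
p=pose(); s=snapshot('wrist')
f=lambda u,v:(130+(u+.5)/2.6-.5,60+(v+.5)/2.6-.5)
o=onplane(s,f(473,277),.104,p)[0]; w=onplane(s,f(376,246),.104,p)[0]
b=p[0][2]-.0395
pin=onplane(s,f(376,276),b+.006,p)[0]; bar=onplane(s,f(375,354),b+.070,p)[0]; mk=onplane(s,f(375,413),b+.07,p)[0]
tool=lambda q:((q-p[0])@p[1]).round(4)
for n,q in dict(orange=o,white=w,pin=pin,barend=bar).items(): print(n,q.round(4),tool(q))
red=np.array([.5591,.0636,.104])
# collar centre: circle radius .053 through red & orange (35 deg apart)
a=np.radians(13+180)
for q,d in((w,0),(o,-35),(red,-70)): 
    t=a+np.radians(d); c=q[:2]-.053*np.array([np.cos(t),np.sin(t)]); print('centre',c.round(4), tool(np.r_[c,.1]))
E
```

```text
orange [0.5381 0.0396 0.104 ] [0.0454 0.0301 0.0812]
white [0.5355 0.0074 0.104 ] [ 0.0551 -0.0007  0.0813]
pin [0.5411 0.0085 0.1516] [ 0.0494 -0.0009  0.0336]
barend [0.5501 0.0102 0.2156] [ 0.0404 -0.0012 -0.0304]
centre [0.5871 0.0193] [ 0.0021 -0.0005  0.0852]
centre [0.5873 0.0197] [ 0.0018 -0.0001  0.0852]
centre [0.588  0.0192] [ 0.0013 -0.0008  0.0851]
```

The lid axis and the collar axis agree within 1 mm. I lower slowly.

>>> drive_tool(steps=[[[0,0,0],[0,0,-0.1],1],[[0,0,0],[0,0,-0.2],1],[[0,0,0],[0,0,-0.28],1],[[0,0,0],[0,0,-0.3],1],[[0,0,0],[0,0,-0.32],1],[[0,0,0],[0,0,-0.34],1],[[0,0,0],[0,0,-0.36],1],[[0,0,0],[0,0,-0.36],1]])

```text
clock: 12.98
tool_pos: [0.5901, 0.0196, 0.1429]
tool_rot: [-0.0, -0.111, 0.994, -0.0]
ft_force: [-0.6, 0.4, -1.8]
gripper_width: 0.0139
grasp_force: 30.0
```

>>> drive_tool(steps=[[[0,0,0],[0,0,-0.015],1],[[0,0,0],[0,0,-0.03],1],[[0,0,0],[0,0,-0.045],1],[[0,0,0],[0,0,-0.06],1],[[0,0,0],[0,0,-0.075],1],[[0,0,0],[0,0,-0.09],1],[[0,0,0],[0,0,-0.1],1],[[0,0,0],[0,0,-0.1],1]])

```text
clock: 13.65
tool_pos: [0.59, 0.0196, 0.1308]
tool_rot: [-0.0, -0.111, 0.994, 0.0]
ft_force: [0.1, -0.3, -1.5]
gripper_width: 0.0137
grasp_force: 30.0
```

>>> drive_tool(steps=[[[0,0,0],[0,0,-0.01],1],[[0,0,0],[0,0,-0.02],1],[[0,0,0],[0,0,-0.028],1],[[0,0,0],[0,0,-0.035],1],[[0,0,0],[0,0,-0.035],1],[[0,0,0],[0,0,-0.035],1]])

```text
clock: 14.15
tool_pos: [0.5904, 0.0197, 0.1289]
tool_rot: [0.0, -0.111, 0.994, 0.0]
ft_force: [-13.6, 0.5, 30.6]
gripper_width: 0.0138
grasp_force: 30.0
```

The lid is home: TCP 0.1289 less the 0.0411 grip height gives the floor at 0.088. I relieve the pressing a little.

>>> drive_tool(steps=[[[0,0,0],[-0.004,0,0.007],1],[[0,0,0],[-0.008,0,0.014],1],[[0,0,0],[-0.008,0,0.014],1],[[0,0,0],[-0.008,0,0.014],1]])

```text
clock: 14.48
tool_pos: [0.5898, 0.0197, 0.129]
tool_rot: [0.001, -0.111, 0.994, -0.0]
ft_force: [3.2, 0.7, 4.0]
gripper_width: 0.0138
grasp_force: 30.0
```

```bash
python3 - <<'E'
from h import *
s=r.sense(); p=pose(); print(p[0],s['ft_force'],s['moment'])
t=snapshot('top'); T=cloud(t); m=(np.hypot(T[...,0]-.588,T[...,1]-.02)<.05)&(T[...,2]>.1)&(T[...,2]<.17); hsv=cv2.cvtColor(t['color'],cv2.COLOR_RGB2HSV)
b=T[m&(hsv[...,1]>80)&(hsv[...,2]>40)]; print('dome top z (expect .122)',len(b),np.percentile(b[:,2],[50,90,97]) if len(b) else '')
w=snapshot('wrist'); P=cloud(w,p); hsv=cv2.cvtColor(w['color'],cv2.COLOR_RGB2HSV)
m=(np.hypot(P[...,0]-.588,P[...,1]-.02)<.05)&(P[...,2]>.1)&(P[...,2]<.18)&(hsv[...,1]>80)&(hsv[...,2]>40); b=P[m]; print(len(b),np.percentile(b[:,2],[50,90,97]))
E
```

```text
[0.5898168  0.01965951 0.12903914] [3.1762159  0.66795925 3.97486653] [ 0.22251971 -0.6652441  -0.06347768]
dome top z (expect .122) 0 
4647 [0.1219987  0.12316154 0.12871094]
```

The dome top is at 0.122, as expected. I turn clockwise 35°, compensating for the 2 mm grip offset.

>>> drive_tool(steps=[[[0,0,-0.01],[0,-0.001,0],1],[[0,0,-0.02],[0,-0.002,0],1],[[0,0,-0.03],[0,-0.004,0],1],[[0,0,-0.04],[0,-0.005,0],1],[[0,0,-0.05],[0,-0.006,0],1],[[0,0,-0.06],[0,-0.007,0],1],[[0,0,-0.07],[0,-0.009,0],1],[[0,0,-0.08],[0,-0.01,0],1],[[0,0,-0.09],[0,-0.011,0],1],[[0,0,-0.097],[0,-0.012,0],1],[[0,0,-0.097],[0,-0.012,0],1],[[0,0,-0.097],[0,-0.012,0],1]])

```text
clock: 15.58
tool_pos: [0.5891, 0.0185, 0.129]
tool_rot: [-0.0, 0.192, 0.981, 0.0]
ft_force: [-1.7, 3.9, 10.0]
gripper_width: 0.0134
grasp_force: 30.0
```

```bash
python3 chk.py w6.png; python3 -c "
from h import *
s=r.sense(); print(s['moment'],s['grasp_force'],s['clock'])"
```

```text
[0.58912501 0.01852633 0.1289802 ] yaw 157.84869192733677 tilt [-0.0004  0.0004] [-2.21734377  3.51568202 11.09117092]
red 93 [322.7 172.7] [[0.5588 0.0636 0.1045]] 0.106
white 2949 [273.1 153.8] [[0.5357 0.0386 0.1045]] 0.008
white 118 [326.2 201.8] [[0.5776 0.0593 0.1045]] 0.088
[ 0.67516537  0.08427348 -0.02553435] 30.001642405986786 15.6333
```

View pics/w6.png

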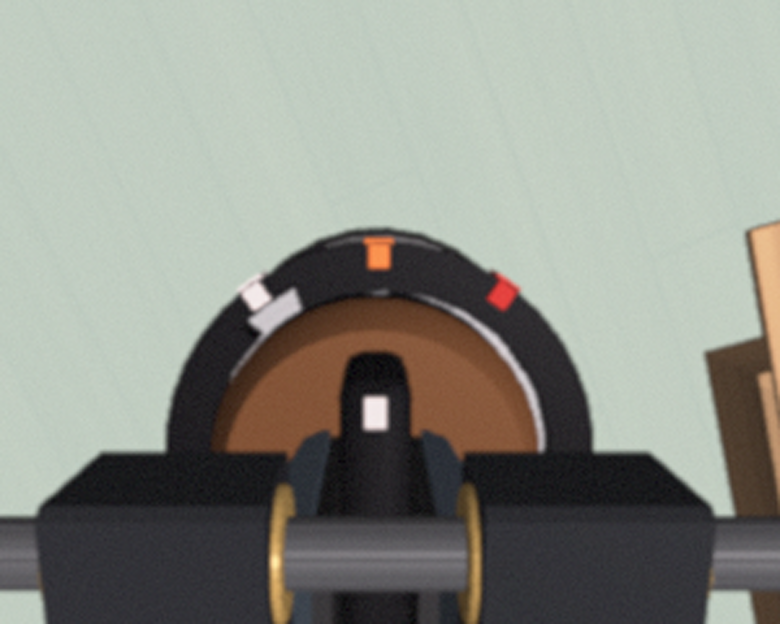

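The bar (375,413) points at the orange mark (378,253), with the pins under the ledge and the lid still gripped. I'm handing it in.

```bash
python3 -c "
from bench import workorder
print(workorder.sign_off())"
```

```text
the job is handed in; nothing more can be done
None
```

I handed the job in with the page in the blue bin and the lid fully home, turned clockwise to the orange mark and still gripped there; the hand-in returned no verdict.

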